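# Put the honing paddle away in its dust sleeve

### The arm

A 7-joint arm with a two-finger parallel gripper is mounted at the origin on the work surface. World frame = base frame: x ahead of the robot, y to its left, z up, the work surface at z = 0. Lengths are in mm, angles in rad, forces in N, time in s.
With the tool pointing down it reaches from about 400 to 875 mm from the base axis. Payload 4.4 kg.
Tool frame: the origin (TCP) lies between the finger pads; the fingertips stand 22 mm ahead of it and the grasp point (between the pads) lies 3 mm ahead of it; z points along the fingers, y is the line along which they close (so a half turn about z gives the same grasp; the last joint's range is limited). The gripper opens to 85 mm and grips with 20 to 120 N. Pads are 22 mm wide; open, the fingers measure 114 mm over their backs; the gripper's body (76 mm by 85 mm) begins 54 mm behind the grasp point. The pads swing forward as they close: fully open they stand 13 mm farther back than shut.
Start: joints at [1.055, 0.628, 0.038, 1.517, -0.027, 0.996, -0.02], TCP at [282.638, -585.349, 253.313] pointing down, gripper open.
Joint ranges: [-3.06, 3.06], [-0.37, 2.12], [-1.25, 1.32], [0.18, 2.47], [-1.1, 4.24], [0.23, 1.98], [-2.94, 2.94]. Speed limits (rad/s): [2.57, 2.57, 3.14, 3.14, 3.14, 3.14, 3.14].

### API

Orientations are given as [roll, pitch, yaw] about the fixed x, y, z axes, in that order (R = Rz(yaw) Ry(pitch) Rx(roll)).
In Python, from cell import ctrl gives the robot as it stands.
- The arm moves only by the tool step_arm, never from a script. Its argument "plan" is a list of rows, each an object of numbers: "dx", "dy", "dz": the shift along the tool's x, y, z scaled (see below); "ax", "ay", "az": the turn, a rotation vector about the tool's x, y, z scaled (see below); "gripper": the opening, from 0 (shut) to 1 (fully open). A call has 1 to 20 rows; each row shifts and turns the commanded pose from where the row before left it, along the tool's axes as they then stand; what a row does not reach is not made up. The controller multiplies each number of a shift by 0.3 m and each number of a turn by 90 degrees. A row lasts 1/8 s, in which the tool goes at most 62.5 mm and 10.7 degrees, less where a joint would pass 70% of its speed; a pose out of reach is approached as far as the arm can. A call with a number of a shift or a turn outside -1 to 1 is refused whole. A call with a gripper value outside its range is refused whole. The fingers move at their own pace and stop on an object; the grip force is fixed at half the most. Time passes only in rows, so rows that do not move let the fingers close. It gives the time, the measured TCP pose, the force, the opening and the grip force at its end, in the units of the state.
- ctrl.read_state(): the state, without advancing time (a new reading comes with each control period).
- ctrl.get_image(name): name is "scene" or "side" or "wrist"; returns a dict with "color" (384x512x3 uint8, red, green, blue), "range_z" (384x512 float32, mm along the optical axis (not along the pixel's ray), 0 where there is no reading), "fx", "fy", "cx", "cy" (pixels), "T" (4x4, takes a point from camera to world coordinates); the wrist camera has in their place "T_tool_cam" (4x4, takes a point from camera to tool coordinates, whose origin is the TCP and whose axes are the flange's). Camera axes: x right, y down, z forward; pixel columns grow to the right and rows downward; lengths in mm; the calibration is good to about 2 mm. A picture is of the moment at which its call begins: read the wrist's pose just before it.
- ctrl.finish_job(): hands the job in; it is judged then, once.
The state is a dict: "clock": time; "qpos": joint angles; "qd": joint speeds; "tau": joint torques, N m; "eef_pos": TCP position; "tool_rot": TCP orientation; "force": force on the tool from outside, world axes, zero at the start; "torque": the same for the moment, N m; "width": finger opening in mm; "gripper_force": force on a finger pad.
Only numpy, scipy, OpenCV 4.12 (cv2) and the standard library are available. Lean on these libraries where they do the work, as an engineer would, in place of code of your own. Each camera call takes 0.05 s, during which the arm holds its last target. There are 200 camera calls.

### The job

The honing paddle was pushed handle-first under the low bench shelf. Pull it right out, lay it flat on the open bench, clear of the shelf and not yet in the sleeve, and let go of it; then slide it broad end first, steel side up, into the mouth of the wider of the two plywood sleeves until the broad end is fully home and only the handle shows. The mouths, with a thumb notch in the roof, face the shelf.

Things in the scene. Friction and masses are not known exactly. Their poses are not given: they have to be found in the camera images.
- paddle: Loose wooden paddle, 24 mm thick, 0.3 kg. Broad end 54 mm wide, 150 mm long, steel plate on top; handle 32 mm wide, 120 mm long, same centre line and underside. Origin: underside, middle of the broad end, 75 mm from its nose and from the shoulder where the handle starts. +y to the handle, z up. At first some 130 mm of broad end sticks out of the shelf. Nose-heavy: drag it when held by handle.
- paddle_butt (a point): The end of the paddle's handle, on its underside: 195 mm from the paddle's origin along +y.
- shelf: Low dark wooden bench shelf, fixed: board 260 mm wide and 200 mm deep on side and back walls, 42 mm clear height under it, top 56 mm above the bench, clutter on its rear half up to 145 mm high. Origin: on the bench under the middle of its open front edge. +y leads inside under the board, -y out over the open bench.
- sleeve: The wider of two fixed plywood sleeves: a box open at one end, no floor (the bench is its floor), inside 78 mm wide, 40 mm high, 160 mm deep; walls 10 mm, top 48 mm above the bench, thumb notch 23 x 22 mm in the roof at the mouth. Origin: on the bench under the middle of the mouth. +y points out of the mouth, -y inside. The narrow one is 36 mm wide inside; which is nearer the robot varies.
Not all that is in view belongs to the job. Leave any pink look-alike of the sleeve alone.

How it is judged (in metres and radians):
On the way:
1. the paddle lies flat and still on the open bench, clear of the shelf and of the sleeve, let go by the gripper (y of paddle_butt in the frame of shelf below 0 m and y of paddle in the frame of sleeve above 0.06 m and height (world z) of paddle below 0.008 m and angle between paddle's own z axis and vertical below 0.1 rad and linear speed of paddle below 0.02 m/s and contact force between each of the arm, the fingers and paddle below 0.1 N), for 0.2 s.
At the end, for the whole second after the job is handed in: The paddle lies at rest on the bench, steel side up, inside the wide sleeve, broad end first, in line with it within 11 degrees, at most 17 mm of the broad end still showing at the mouth, and the handle outside (y of paddle in the frame of sleeve between -0.1 and -0.058 m and x of paddle in the frame of sleeve between -0.03 and 0.03 m and y of paddle_butt in the frame of sleeve above 0.08 m and angle between the y axis of paddle and the y axis of sleeve, either way round below 0.2 rad and height (world z) of paddle below 0.015 m and angle between paddle's own z axis and vertical below 0.15 rad and linear speed of paddle below 0.02 m/s); the robot touches nothing.
It also fails if it takes over 53 s, if anything falls off the work surface, if the arm or the gripper's body presses on something with over 40 N, if the wrist force passes 120 N, or if a joint passes its speed limit or range.

## Working session

There is one attempt and no reset: what is moved stays moved. The work goes in short steps, Python scripts to look and compute and a tool call to move; the robot and the scene stay as the last step left them, time stands still between calls to the robot, and variables do not carry over. Pictures are saved under pics/ and viewed, at most 10 in all, crops included, and the job is handed in when it is done.

Besides the shell and the picture viewer there is one more tool, called after "Call:" as name([rows], argument=value, ...), one row to a line, values as JSON. step_arm: Moves the arm, as the interface text tells. Shifts and turns lie within -1 to 1; 1 stands for 0.3 m of shift or 90 degrees of turn. Its arguments: {"type":"object","properties":{"plan":{"type":"array"}},"required":["plan"]}

```bash
mkdir -p pics; ls
cat > h.py <<'E'
import numpy as np, cv2
from cell import ctrl
from scipy.spatial.transform import Rotation as R
def grab(n):
    s=ctrl.read_state(); im=ctrl.get_image(n)
    if n=='wrist':
        T=np.eye(4); T[:3,:3]=R.from_euler('xyz',s['tool_rot']).as_matrix(); T[:3,3]=s['eef_pos']
        im['T']=T@im['T_tool_cam']
    return im
def save(im,f): cv2.imwrite('pics/'+f,im['color'][:,:,::-1])
def plane(im,u,v,z):
    d=im['T'][:3,:3]@np.array([(u-im['cx'])/im['fx'],(v-im['cy'])/im['fy'],1]); o=im['T'][:3,3]
    return o+d*(z-o[2])/d[2]
def pts(im):
    v,u=np.mgrid[:384,:512]; z=im['range_z']
    p=np.stack([(u-im['cx'])/im['fx']*z,(v-im['cy'])/im['fy']*z,z],-1)
    return p@im['T'][:3,:3].T+im['T'][:3,3]
E
python3 - <<'E'
from h import *
s=ctrl.read_state(); print(s)
a=grab('scene');b=grab('side');c=grab('wrist')
cv2.imwrite('pics/a.png',cv2.resize(a['color'][:,:,::-1],(800,600)));cv2.imwrite('pics/b.png',b['color'][:,:,::-1])
print(a['T'],b['T'],c['T'])
E
```

```text
pics
{'clock': 0.0, 'qpos': array([ 1.05522892,  0.62941619,  0.03844727,  1.51836088, -0.02698712,
        0.99631581, -0.02000012]), 'qd': array([ 3.63958106e-05, -9.96094212e-05,  5.93053829e-04, -2.64382629e-03,
       -1.43033925e-03, -1.38288225e-03,  1.15212346e-03]), 'tau': array([-1.39303793e-04, -5.63412595e+01,  1.22638676e+00, -1.93451375e+01,
        1.10203525e-02,  1.02635846e-02, -2.48944622e-05]), 'eef_pos': array([ 282.35475369, -584.81417153,  252.34604115]), 'tool_rot': array([-3.13961118e+00,  4.37771231e-05,  4.49770197e-01]), 'force': array([-0.71075535,  0.62692484,  1.05324536]), 'torque': array([ 0.01820481, -0.00774242,  0.03047742]), 'gripper_force': 0.0, 'width': 85.56511559771573}
[[ 7.46586118e-01  3.46744939e-01 -5.67782631e-01  1.36738667e+03]
 [ 6.65108393e-01 -4.08884144e-01  6.24855650e-01 -1.02997486e+03]
 [-1.54917805e-02 -8.44145547e-01 -5.35890194e-01  9.01290318e+02]
 [ 0.00000000e+00  0.00000000e+00  0.00000000e+00  1.00000000e+00]] [[-8.24681341e-01 -4.22622035e-01  3.75887353e-01 -2.80040232e+01]
 [-5.65597005e-01  6.17205032e-01 -5.46953358e-01  6.94152974e+02]
 [-8.45024881e-04 -6.63662990e-01 -7.48031231e-01  1.06381494e+03]
 [ 0.00000000e+00  0.00000000e+00  0.00000000e+00  1.00000000e+00]] [[ 4.36228852e-01 -8.59377336e-01 -2.66786399e-01  3.51097404e+02]
 [-8.99834341e-01 -4.17140283e-01 -1.27640677e-01 -5.51216716e+02]
 [-1.59584866e-03  2.95744109e-01 -9.55265866e-01  3.72276029e+02]
 [ 0.00000000e+00  0.00000000e+00  0.00000000e+00  1.00000000e+00]]
```

View pics/a.png

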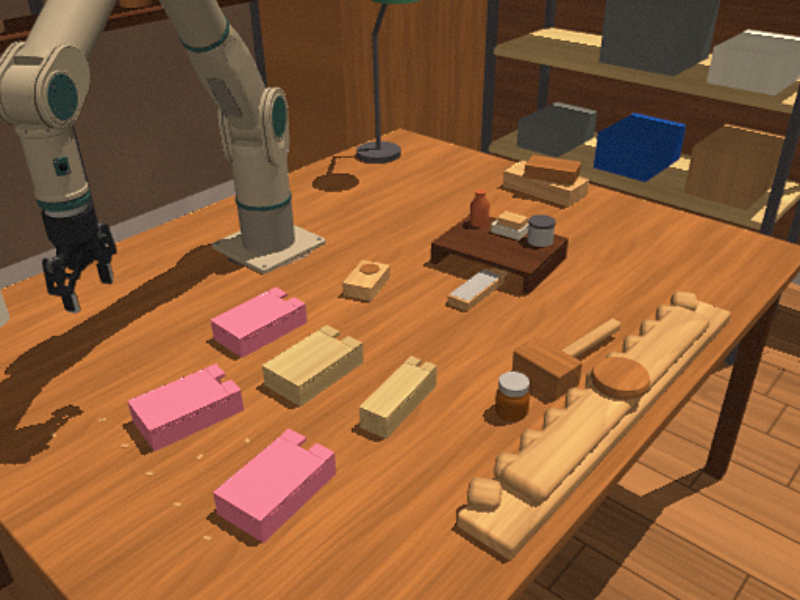

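View pics/b.png

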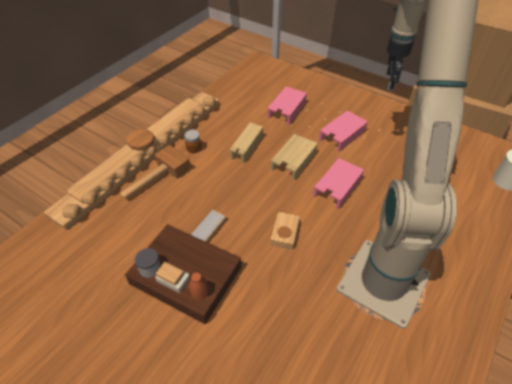

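Scene picture (800x600): the paddle is the grey-topped tongue at (475,288), sticking out of the dark shelf (500,245). Look-alikes are the wood block (367,280) and the mallet (565,360). The wide sleeve is the pale box (313,365). Look-alikes there are the narrow one (398,397) and the pink boxes (258,320), (187,405) and (275,485). The side view agrees: paddle (208,226), wide sleeve (295,155).

Run:
```python
from h import *
a=grab('scene');b=grab('side')
def fit(m,p,name):
    q=p[m][:, :2].astype(np.float32); r=cv2.minAreaRect(q); print(name,len(q),np.round(r[0],1),np.round(r[1],1),round(r[2],1), np.round(cv2.boxPoints(r)).tolist(), 'z',np.median(p[m][:,2]).round(1))
for im,n,seeds in ((a,'scene',dict(paddle=(475,288),wide=(313,365),narrow=(398,390),shelf=(470,247))),(b,'side',dict(paddle=(208,226),wide=(295,153),narrow=(247,140),shelf=(215,260)))):
    p=pts(im)
    for k,(u,v) in seeds.items():
        if n=='scene': u,v=int(u*.64),int(v*.64)
        zz={'paddle':24,'wide':48,'narrow':48,'shelf':56}[k]
        m=(abs(p[...,2]-zz)<6)&(im['range_z']>0)
        if k=='paddle':
            hsv=cv2.cvtColor(im['color'],cv2.COLOR_RGB2HSV); m&=hsv[...,1]<90
        m=cv2.morphologyEx(m.astype(np.uint8),cv2.MORPH_OPEN,np.ones((2,2)))
        _,l=cv2.connectedComponents(m,connectivity=4)
        print(p[v,u].round(),l[v,u])
        if l[v,u]: fit(l==l[v,u],p,n+' '+k)
c=a['color'][120:280,130:400,::-1]; cv2.imwrite('pics/c.png',cv2.resize(c,None,fx=2.9,fy=2.9,interpolation=cv2.INTER_CUBIC))
```

```text
[543. 138.  23.] 8
scene paddle 272 [ 915.4 -427. ] [  99.1 1503.8] 33.1 [[464.0, 176.0], [1284.0, -1084.0], [1367.0, -1030.0], [547.0, 230.0]] z 23.6
[ 496. -305.   45.] 66
scene wide 1188 [ 841.6 -639.5] [ 181.4 1297.3] 45.4 [[316.0, -249.0], [1240.0, -1159.0], [1367.0, -1030.0], [443.0, -120.0]] z 47.1
[ 666. -260.   48.] 76
scene narrow 827 [ 948.8 -605. ] [ 125.2 1186.5] 38.5 [[530.0, -180.0], [1269.0, -1108.0], [1367.0, -1030.0], [628.0, -102.0]] z 47.1
[454. 231.  55.] 41
scene shelf 1478 [ 827.5 -329.5] [ 306.8 1741.9] 27.6 [[288.0, 371.0], [1096.0, -1172.0], [1367.0, -1030.0], [559.0, 513.0]] z 54.7
[530. 142.  25.] 4
side paddle 483 [288.2 411.9] [100.2 841.9] 41.5 [[-28.0, 694.0], [529.0, 63.0], [605.0, 130.0], [47.0, 760.0]] z 23.8
[ 466. -280.   46.] 13
side wide 882 [275.6 168.9] [ 148.  1204.2] 23.0 [[-28.0, 694.0], [443.0, -414.0], [579.0, -356.0], [108.0, 752.0]] z 47.1
[ 650. -242.   44.] 11
side narrow 465 [357.8 206.4] [ 111.6 1238.8] 33.2 [[-28.0, 694.0], [650.0, -342.0], [744.0, -281.0], [65.0, 755.0]] z 46.9
[422. 240.  55.] 17
side shelf 4260 [269.3 400.3] [297.9 781.2] 66.2 [[-148.0, 422.0], [567.0, 106.0], [687.0, 379.0], [-28.0, 694.0]] z 55.2
```

View pics/c.png

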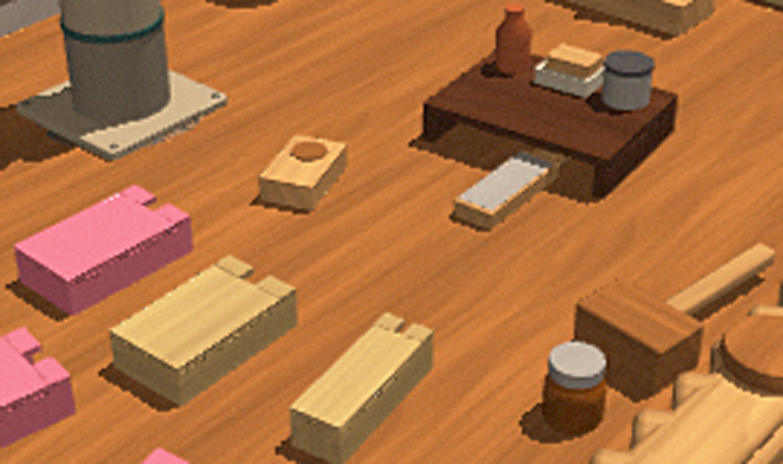

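The crop confirms it. The steel-topped paddle is at (505,190) under the shelf and the wide notched sleeve is at (205,330); the narrow one is at (365,380). The zero-range outliers spoil the fits, so I'll redo them.

Run:
```python
from h import *
a=grab('scene');b=grab('side')
P={'paddle':((543,138),24,90),'wide':((475,-285),48,130),'narrow':((660,-255),48,110),'shelf':((440,236),56,330)}
for im,n in ((a,'scene'),(b,'side')):
    p=pts(im); hsv=cv2.cvtColor(im['color'],cv2.COLOR_RGB2HSV)
    for k,((x,y),zz,r) in P.items():
        m0=(abs(p[...,2]-zz)<6)&(im['range_z']>0)&(np.hypot(p[...,0]-x,p[...,1]-y)<r)
        if k=='paddle': m0&=hsv[...,1]<90
        if k in('wide','narrow'): m0&=(hsv[...,0]>12)&(hsv[...,0]<40)
        if k=='shelf': m0&=(hsv[...,2]<140)
        N,l,st,_=cv2.connectedComponentsWithStats(m0.astype(np.uint8),connectivity=4)
        m=l==1+np.argmax(st[1:,4])
        v,u=np.nonzero(m); z=np.median(p[m][:,2])
        q=np.array([plane(im,U,V,zz)[:2] for U,V in zip(u,v)],np.float32)
        rc=cv2.minAreaRect(q); print(n,k,len(q),np.round(rc[0],1),np.round(rc[1],1),round(rc[2],1),np.round(cv2.boxPoints(rc)).tolist(),'z',z.round(1))
```

```text
scene paddle 278 [535.6 149.3] [ 47.2 133.9] 2.9 [[509.0, 215.0], [515.0, 81.0], [563.0, 84.0], [556.0, 217.0]] z 23.7
scene wide 1193 [ 478.5 -287.3] [104.2 175.1] 1.6 [[424.0, -201.0], [429.0, -376.0], [533.0, -373.0], [528.0, -198.0]] z 47.2
scene narrow 834 [ 664.3 -251.2] [ 61.1 176.6] 9.7 [[619.0, -169.0], [649.0, -343.0], [709.0, -333.0], [680.0, -159.0]] z 47.4
scene shelf 1487 [493.  296.4] [263.4 211.1] 6.9 [[350.0, 385.0], [375.0, 176.0], [636.0, 207.0], [611.0, 417.0]] z 54.9
side paddle 480 [533.3 137.1] [ 52.8 114.5] 3.6 [[503.0, 193.0], [511.0, 78.0], [563.0, 82.0], [556.0, 196.0]] z 24.1
side wide 881 [ 470.4 -279. ] [100.8 176.3] 1.4 [[418.0, -192.0], [422.0, -368.0], [523.0, -366.0], [519.0, -190.0]] z 47.4
side narrow 470 [ 655.9 -243.9] [ 58.7 174.8] 9.3 [[613.0, -162.0], [641.0, -335.0], [699.0, -325.0], [671.0, -153.0]] z 47.4
side shelf 4241 [483.2 307.3] [261.2 201.3] 6.7 [[342.0, 392.0], [365.0, 192.0], [625.0, 223.0], [601.0, 422.0]] z 55.2
```

Call:
step_arm([
  {"az": -0.107, "gripper": 1},
  {"az": -0.107, "gripper": 1},
  {"az": -0.107, "gripper": 1},
  {"az": -0.107, "gripper": 1},
  {"az": -0.107, "gripper": 1},
  {"az": -0.107, "gripper": 1},
  {"az": -0.108, "gripper": 1},
  {"dx": 0.139, "dy": 0.089, "gripper": 1},
  {"dx": 0.139, "dy": 0.089, "gripper": 1},
  {"dx": 0.139, "dy": 0.089, "gripper": 1},
  {"dx": 0.139, "dy": 0.089, "gripper": 1},
  {"dx": 0.139, "dy": 0.089, "gripper": 1},
  {"dx": 0.139, "dy": 0.089, "gripper": 1},
  {"dx": 0.139, "dy": 0.089, "gripper": 1},
  {"dx": 0.139, "dy": 0.089, "gripper": 1},
  {"gripper": 1},
  {"gripper": 1},
])

```text
invalid input
```

```bash
cat > roof.py <<'E'
from h import *
import sys
# usage: roof z cx cy rad [wide|paddle]
z0,x,y,r=map(float,sys.argv[1:5]); k=sys.argv[5]
im=grab('wrist'); save(im,sys.argv[6]); p=pts(im); s=ctrl.read_state()
print(np.round(s['eef_pos'],1),np.round(s['tool_rot'],4),s['clock'])
hsv=cv2.cvtColor(im['color'],cv2.COLOR_RGB2HSV)
m=(abs(p[...,2]-z0)<4)&(im['range_z']>0)&(np.hypot(p[...,0]-x,p[...,1]-y)<r)
if k=='paddle': m&=hsv[...,1]<90
N,l,st,_=cv2.connectedComponentsWithStats(m.astype(np.uint8),connectivity=4)
m=l==1+np.argmax(st[1:,4]); v,u=np.nonzero(m)
q=np.array([plane(im,U,V,z0)[:2] for U,V in zip(u,v)],np.float32)
rc=cv2.minAreaRect(q); print(len(q),'z',np.median(p[m][:,2]),np.round(rc[0],1),np.round(rc[1],1),round(rc[2],2),np.round(cv2.boxPoints(rc),1).tolist(),'u',u.min(),u.max(),'v',v.min(),v.max())
E
python3 roof.py 48 475 -285 150 wide w1.png
```

```text
[ 282.6 -585.3  253.2] [-3.1413  0.      0.4498] 0.4
10 z 46.2946874608206 [ 325.7 -280.9] [6.2 0.9] 89.69 [[325.20001220703125, -284.0], [326.1000061035156, -284.0], [326.20001220703125, -277.79998779296875], [325.20001220703125, -277.79998779296875]] u 13 19 v 13 16
```

View pics/w1.png

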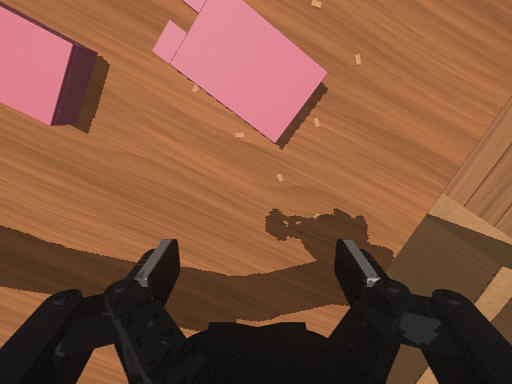

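The picture is from the start pose, because the move was refused. It shows two pink boxes at (245,70) and (45,65), with the fingers at the bottom. I'll retry with every key given.

Call:
step_arm([
  {"dx": 0, "dy": 0, "dz": 0, "ax": 0, "ay": 0, "az": -0.107, "gripper": 1},
  {"dx": 0, "dy": 0, "dz": 0, "ax": 0, "ay": 0, "az": -0.107, "gripper": 1},
  {"dx": 0, "dy": 0, "dz": 0, "ax": 0, "ay": 0, "az": -0.107, "gripper": 1},
  {"dx": 0, "dy": 0, "dz": 0, "ax": 0, "ay": 0, "az": -0.107, "gripper": 1},
  {"dx": 0, "dy": 0, "dz": 0, "ax": 0, "ay": 0, "az": -0.107, "gripper": 1},
  {"dx": 0, "dy": 0, "dz": 0, "ax": 0, "ay": 0, "az": -0.107, "gripper": 1},
  {"dx": 0, "dy": 0, "dz": 0, "ax": 0, "ay": 0, "az": -0.108, "gripper": 1},
  {"dx": 0.13, "dy": 0.115, "dz": 0, "ax": 0, "ay": 0, "az": 0, "gripper": 1},
  {"dx": 0.13, "dy": 0.115, "dz": 0, "ax": 0, "ay": 0, "az": 0, "gripper": 1},
  {"dx": 0.13, "dy": 0.115, "dz": 0, "ax": 0, "ay": 0, "az": 0, "gripper": 1},
  {"dx": 0.13, "dy": 0.115, "dz": 0, "ax": 0, "ay": 0, "az": 0, "gripper": 1},
  {"dx": 0.13, "dy": 0.115, "dz": 0, "ax": 0, "ay": 0, "az": 0, "gripper": 1},
  {"dx": 0.13, "dy": 0.115, "dz": 0, "ax": 0, "ay": 0, "az": 0, "gripper": 1},
  {"dx": 0, "dy": 0, "dz": 0, "ax": 0, "ay": 0, "az": 0, "gripper": 1},
  {"dx": 0, "dy": 0, "dz": 0, "ax": 0, "ay": 0, "az": 0, "gripper": 1},
])

```text
clock: 2.28
eef_pos: [475.6, -340.5, 253.3]
tool_rot: [-3.141, 0.001, 1.628]
force: [0.1, -0.3, -1.5]
width: 86.1
gripper_force: 0.0
```

```bash
python3 roof.py 48 475 -285 150 wide w2.png
```

```text
[ 475.  -341.2  253.2] [-3.1407e+00  9.0000e-04  1.6262e+00] 2.325
11819 z 47.23092076289021 [ 471.3 -281.4] [ 97.6 169.3] 1.77 [[419.79998779296875, -198.3000030517578], [425.1000061035156, -367.5], [522.7000122070312, -364.5], [517.4000244140625, -195.3000030517578]] u 213 302 v 43 193
```

View pics/w2.png

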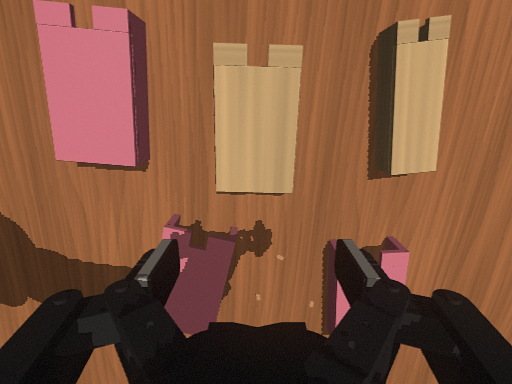

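The wrist view shows the wide sleeve cleanly at (257,120): roof 97.6x169.3 mm, mouth centre about (468.6,-196.8), axis 91.8°. Next I go to the paddle.

Call:
step_arm([
  {"dx": 0.184, "dy": 0.04, "dz": 0, "ax": 0, "ay": 0, "az": 0, "gripper": 1},
  {"dx": 0.184, "dy": 0.04, "dz": 0, "ax": 0, "ay": 0, "az": 0, "gripper": 1},
  {"dx": 0.184, "dy": 0.04, "dz": 0, "ax": 0, "ay": 0, "az": 0, "gripper": 1},
  {"dx": 0.184, "dy": 0.04, "dz": 0, "ax": 0, "ay": 0, "az": 0, "gripper": 1},
  {"dx": 0.184, "dy": 0.04, "dz": 0, "ax": 0, "ay": 0, "az": 0, "gripper": 1},
  {"dx": 0.184, "dy": 0.04, "dz": 0, "ax": 0, "ay": 0, "az": 0, "gripper": 1},
  {"dx": 0.184, "dy": 0.04, "dz": 0, "ax": 0, "ay": 0, "az": 0, "gripper": 1},
  {"dx": 0, "dy": 0, "dz": 0, "ax": 0, "ay": 0, "az": 0, "gripper": 1},
  {"dx": 0, "dy": 0, "dz": 0, "ax": 0, "ay": 0, "az": 0, "gripper": 1},
])

```text
clock: 3.45
eef_pos: [537.8, 48.5, 253.1]
tool_rot: [-3.141, 0.001, 1.626]
force: [0.0, 0.2, -1.3]
width: 85.5
gripper_force: 0.0
```

```bash
python3 roof.py 24 535 140 120 all w3.png;python3 roof.py 56 500 230 100 all w3.png
```

```text
[537.7  47.9 253.1] [-3.1409e+00  1.6000e-03  1.6242e+00] 3.5
5319 z 23.855884673574906 [533.  148.7] [ 53.4 138.6] 3.19 [[502.5, 216.39999389648438], [510.20001220703125, 78.0999984741211], [563.5, 81.0], [555.7999877929688, 219.39999389648438]] u 234 280 v 23 145
[537.7  47.8 253.2] [-3.1411e+00  1.4000e-03  1.6237e+00] 3.55
4386 z 55.142417567585625 [500.9 214.7] [199.7  25.9] 3.16 [[400.5, 222.10000610351562], [401.8999938964844, 196.1999969482422], [601.2999877929688, 207.1999969482422], [599.9000244140625, 233.10000610351562]] u 131 327 v 0 29
```

View pics/w3.png

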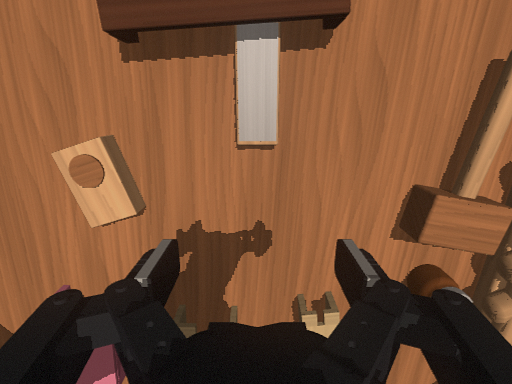

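The wrist view shows the paddle's steel at (257,90), nose edge at (257,145), shelf edge at v≈25. That gives nose (536.8,79.5), axis 93.2° and shelf front at y≈203. I'll grip about 45 mm behind the nose.

Call:
step_arm([
  {"dx": 0.128, "dy": 0.003, "dz": 0, "ax": 0, "ay": 0, "az": 0, "gripper": 1},
  {"dx": 0.128, "dy": 0, "dz": 0.1, "ax": 0, "ay": 0, "az": 0, "gripper": 1},
  {"dx": 0, "dy": 0, "dz": 0.18, "ax": 0, "ay": 0, "az": 0, "gripper": 1},
  {"dx": 0, "dy": 0, "dz": 0.18, "ax": 0, "ay": 0, "az": 0, "gripper": 1},
  {"dx": 0, "dy": 0, "dz": 0.18, "ax": 0, "ay": 0, "az": 0, "gripper": 1},
  {"dx": 0, "dy": 0, "dz": 0.08, "ax": 0, "ay": 0, "az": 0, "gripper": 1},
  {"dx": 0, "dy": 0, "dz": 0.03, "ax": 0, "ay": 0, "az": 0, "gripper": 1},
  {"dx": 0, "dy": 0, "dz": 0, "ax": 0, "ay": 0, "az": 0, "gripper": 1},
  {"dx": 0, "dy": 0, "dz": 0, "ax": 0, "ay": 0, "az": 0, "gripper": 0.4},
  {"dx": 0, "dy": 0, "dz": 0, "ax": 0, "ay": 0, "az": 0, "gripper": 0.4},
  {"dx": 0, "dy": 0, "dz": 0, "ax": 0, "ay": 0, "az": 0, "gripper": 0.4},
  {"dx": 0, "dy": 0, "dz": 0, "ax": 0, "ay": 0, "az": 0, "gripper": 0.4},
  {"dx": 0, "dy": 0, "dz": 0, "ax": 0, "ay": 0, "az": 0, "gripper": 0.4},
])

```text
clock: 5.18
eef_pos: [535.0, 127.3, 29.9]
tool_rot: [3.14, 0.0, 1.628]
force: [-1.3, -0.4, 6.4]
width: 52.5
gripper_force: 63.2
```

Call:
step_arm([
  {"dx": -0.05, "dy": 0, "dz": 0, "ax": 0, "ay": 0, "az": 0, "gripper": 0.4},
  {"dx": -0.1, "dy": 0, "dz": 0, "ax": 0, "ay": 0, "az": 0, "gripper": 0.4},
  {"dx": -0.1, "dy": 0, "dz": 0, "ax": 0, "ay": 0, "az": 0, "gripper": 0.4},
  {"dx": -0.1, "dy": 0, "dz": 0, "ax": 0, "ay": 0, "az": 0, "gripper": 0.4},
  {"dx": -0.1, "dy": 0, "dz": 0, "ax": 0, "ay": 0, "az": 0, "gripper": 0.4},
  {"dx": -0.1, "dy": 0, "dz": 0, "ax": 0, "ay": 0, "az": 0, "gripper": 0.4},
  {"dx": -0.05, "dy": 0, "dz": 0, "ax": 0, "ay": 0, "az": 0, "gripper": 0.4},
  {"dx": 0, "dy": 0, "dz": 0, "ax": 0, "ay": 0, "az": 0, "gripper": 0.4},
  {"dx": 0, "dy": -0.05, "dz": 0, "ax": 0, "ay": 0, "az": 0.016, "gripper": 0.4},
  {"dx": 0, "dy": -0.08, "dz": 0, "ax": 0, "ay": 0, "az": 0, "gripper": 0.4},
  {"dx": 0, "dy": -0.08, "dz": 0, "ax": 0, "ay": 0, "az": 0, "gripper": 0.4},
  {"dx": 0, "dy": -0.06, "dz": 0, "ax": 0, "ay": 0, "az": 0, "gripper": 0.4},
  {"dx": 0, "dy": 0, "dz": 0, "ax": 0, "ay": 0, "az": 0, "gripper": 0.4},
  {"dx": 0, "dy": 0, "dz": 0, "ax": 0, "ay": 0, "az": 0, "gripper": 0.4},
])

```text
clock: 6.92
eef_pos: [462.7, -56.3, 29.9]
tool_rot: [-3.141, 0.002, 1.602]
force: [-4.9, 1.2, 16.2]
width: 52.5
gripper_force: 64.8
```

Call:
step_arm([
  {"dx": 0, "dy": 0, "dz": 0, "ax": 0, "ay": 0, "az": 0, "gripper": 1},
  {"dx": 0, "dy": 0, "dz": 0, "ax": 0, "ay": 0, "az": 0, "gripper": 1},
  {"dx": 0, "dy": 0, "dz": 0, "ax": 0, "ay": 0, "az": 0, "gripper": 1},
  {"dx": 0, "dy": 0, "dz": 0, "ax": 0, "ay": 0, "az": 0, "gripper": 1},
  {"dx": 0, "dy": 0, "dz": -0.03, "ax": 0, "ay": 0, "az": 0, "gripper": 1},
  {"dx": 0, "dy": 0, "dz": -0.15, "ax": 0, "ay": 0, "az": 0, "gripper": 1},
  {"dx": 0, "dy": 0, "dz": -0.18, "ax": 0, "ay": 0, "az": 0, "gripper": 1},
  {"dx": 0, "dy": 0, "dz": -0.18, "ax": 0, "ay": 0, "az": 0, "gripper": 1},
  {"dx": -0.15, "dy": 0, "dz": -0.1, "ax": 0, "ay": 0, "az": 0, "gripper": 1},
  {"dx": 0, "dy": 0, "dz": -0.1, "ax": 0, "ay": 0, "az": 0, "gripper": 1},
  {"dx": 0, "dy": 0, "dz": 0, "ax": 0, "ay": 0, "az": 0, "gripper": 1},
  {"dx": 0, "dy": 0, "dz": 0, "ax": 0, "ay": 0, "az": 0, "gripper": 1},
])

```text
clock: 8.43
eef_pos: [464.4, -100.1, 250.0]
tool_rot: [-3.141, 0.0, 1.603]
force: [-0.4, -0.4, -0.6]
width: 85.7
gripper_force: 0.0
```

```bash
cat > pad.py <<'E'
from h import *
im=grab('wrist'); save(im,'w4.png'); p=pts(im); s=ctrl.read_state()
print(np.round(s['eef_pos'],1),np.round(s['tool_rot'],4),s['clock'])
m=(abs(p[...,2]-22)<6)&(im['range_z']>0)&(abs(p[...,0]-465)<60)&(p[...,1]<190)&(p[...,1]>-120)
N,l,st,_=cv2.connectedComponentsWithStats(m.astype(np.uint8),connectivity=4)
m=l==1+np.argmax(st[1:,4]); v,u=np.nonzero(m)
q=np.array([plane(im,U,V,24) for U,V in zip(u,v)]); zz=p[m][:,2]
for y in range(-120,190,20):
    k=(q[:,1]>=y)&(q[:,1]<y+20)
    if k.sum()>10: print(y+10,k.sum(),np.round([q[k,0].min(),q[k,0].max(),q[k,0].mean(),np.median(zz[k])],1))
print(q[:,1].min(),q[:,1].max())
E
python3 pad.py
```

```text
[464.2 -99.9 249.6] [-3.1399e+00 -3.0000e-04  1.6036e+00] 8.475
-110 132 [438.9 490.5 462.9  22.7]
-90 609 [438.7 491.3 464.7  23.8]
-70 650 [437.1 490.6 463.8  23.9]
-50 677 [436.9 489.5 463.   23.8]
-30 709 [435.5 489.  462.2  23.9]
-10 763 [435.3 488.5 461.7  23.9]
10 793 [433.9 487.3 460.8  23.9]
30 849 [433.7 486.9 460.   23.6]
50 591 [433.7 486.2 459.9  22.8]
70 563 [443.4 474.7 458.9  23. ]
90 343 [443.2 473.7 458.7  22.9]
-104.64433515720978 91.83865160884267
```

View pics/w4.png

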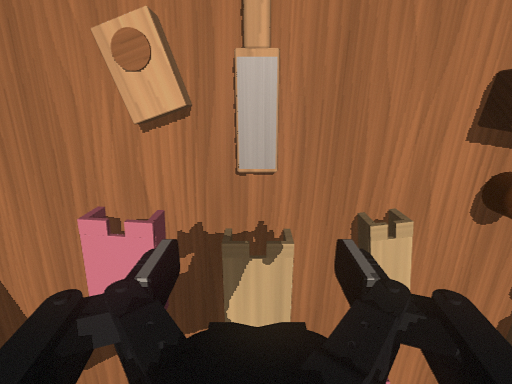

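The paddle lies flat and released: nose at (257,171), steel up, handle away from the sleeve. Its axis is within about 0.5° and 1 mm of the sleeve axis. Next I take the handle near y=125.

Call:
step_arm([
  {"dx": 0.18, "dy": 0, "dz": 0, "ax": 0, "ay": 0, "az": 0, "gripper": 1},
  {"dx": 0.19, "dy": 0, "dz": 0, "ax": 0, "ay": 0, "az": 0, "gripper": 1},
  {"dx": 0.19, "dy": 0, "dz": 0, "ax": 0, "ay": 0, "az": 0, "gripper": 1},
  {"dx": 0.19, "dy": 0, "dz": 0, "ax": 0, "ay": 0, "az": 0, "gripper": 1},
  {"dx": 0, "dy": 0, "dz": 0.17, "ax": 0, "ay": 0, "az": 0, "gripper": 1},
  {"dx": 0, "dy": 0, "dz": 0.17, "ax": 0, "ay": 0, "az": 0, "gripper": 1},
  {"dx": 0, "dy": 0, "dz": 0.17, "ax": 0, "ay": 0, "az": 0, "gripper": 1},
  {"dx": 0, "dy": 0, "dz": 0.15, "ax": 0, "ay": 0, "az": 0, "gripper": 1},
  {"dx": 0, "dy": 0, "dz": 0.06, "ax": 0, "ay": 0, "az": 0, "gripper": 1},
  {"dx": 0, "dy": 0, "dz": 0, "ax": 0, "ay": 0, "az": 0, "gripper": 1},
  {"dx": 0, "dy": 0, "dz": 0, "ax": 0, "ay": 0, "az": 0, "gripper": 0.15},
  {"dx": 0, "dy": 0, "dz": 0, "ax": 0, "ay": 0, "az": 0, "gripper": 0.15},
  {"dx": 0, "dy": 0, "dz": 0, "ax": 0, "ay": 0, "az": 0, "gripper": 0.15},
  {"dx": 0, "dy": 0, "dz": 0, "ax": 0, "ay": 0, "az": 0, "gripper": 0.15},
  {"dx": 0, "dy": 0, "dz": 0, "ax": 0, "ay": 0, "az": 0, "gripper": 0.15},
  {"dx": 0, "dy": 0, "dz": 0, "ax": 0, "ay": 0, "az": 0, "gripper": 0.15},
])

```text
clock: 10.48
eef_pos: [458.3, 124.6, 35.4]
tool_rot: [3.14, -0.0, 1.602]
force: [-0.6, -0.7, 6.4]
width: 30.6
gripper_force: 59.6
```

Call:
step_arm([
  {"dx": -0.04, "dy": 0, "dz": 0, "ax": 0, "ay": 0, "az": 0, "gripper": 0.15},
  {"dx": -0.08, "dy": 0, "dz": 0, "ax": 0, "ay": 0, "az": 0, "gripper": 0.15},
  {"dx": -0.08, "dy": 0, "dz": 0, "ax": 0, "ay": 0, "az": 0, "gripper": 0.15},
  {"dx": -0.08, "dy": 0, "dz": 0, "ax": 0, "ay": 0, "az": 0, "gripper": 0.15},
  {"dx": -0.06, "dy": 0, "dz": 0, "ax": 0, "ay": 0, "az": 0, "gripper": 0.15},
  {"dx": -0.06, "dy": 0, "dz": 0, "ax": 0, "ay": 0, "az": 0, "gripper": 0.15},
  {"dx": -0.06, "dy": 0, "dz": 0, "ax": 0, "ay": 0, "az": 0, "gripper": 0.15},
  {"dx": -0.06, "dy": 0, "dz": 0, "ax": 0, "ay": 0, "az": 0, "gripper": 0.15},
  {"dx": -0.04, "dy": 0, "dz": 0, "ax": 0, "ay": 0, "az": 0, "gripper": 0.15},
  {"dx": 0, "dy": 0, "dz": 0, "ax": 0, "ay": 0, "az": 0, "gripper": 0.15},
])

```text
clock: 11.72
eef_pos: [464.6, -43.4, 35.4]
tool_rot: [3.138, -0.001, 1.602]
force: [0.6, 2.2, 7.5]
width: 30.0
gripper_force: 59.9
```

Run:
```python
from h import *
im=grab('scene'); c=im['color'][170:330,150:350,::-1]; cv2.imwrite('pics/s2.png',cv2.resize(c,None,fx=3.5,fy=3.5,interpolation=cv2.INTER_CUBIC))
s=ctrl.read_state(); print(s['force'],s['eef_pos'])
```

```text
[1.20280892 1.03858207 7.83369775] [464.55887218 -43.40647524  35.39355927]
```

View pics/s2.png

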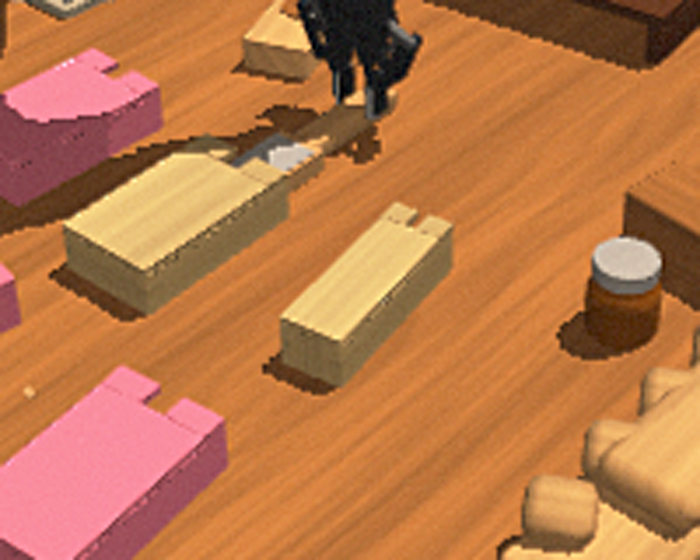

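The paddle's nose is inside the wide sleeve, with steel still showing at (290,155) and the handle in line. I push the remaining 79 mm and let go.

Call:
step_arm([
  {"dx": -0.05, "dy": 0, "dz": 0, "ax": 0, "ay": 0, "az": 0, "gripper": 0.15},
  {"dx": -0.06, "dy": 0, "dz": 0, "ax": 0, "ay": 0, "az": 0, "gripper": 0.15},
  {"dx": -0.06, "dy": 0, "dz": 0, "ax": 0, "ay": 0, "az": 0, "gripper": 0.15},
  {"dx": -0.05, "dy": 0, "dz": 0, "ax": 0, "ay": 0, "az": 0, "gripper": 0.15},
  {"dx": -0.04, "dy": 0, "dz": 0, "ax": 0, "ay": 0, "az": 0, "gripper": 0.15},
  {"dx": 0, "dy": 0, "dz": 0, "ax": 0, "ay": 0, "az": 0, "gripper": 0.15},
  {"dx": 0, "dy": 0, "dz": 0, "ax": 0, "ay": 0, "az": 0, "gripper": 1},
  {"dx": 0, "dy": 0, "dz": 0, "ax": 0, "ay": 0, "az": 0, "gripper": 1},
  {"dx": 0, "dy": 0, "dz": 0, "ax": 0, "ay": 0, "az": 0, "gripper": 1},
  {"dx": 0, "dy": 0, "dz": 0, "ax": 0, "ay": 0, "az": 0, "gripper": 1},
  {"dx": 0, "dy": 0, "dz": -0.05, "ax": 0, "ay": 0, "az": 0, "gripper": 1},
  {"dx": 0, "dy": 0, "dz": -0.15, "ax": 0, "ay": 0, "az": 0, "gripper": 1},
  {"dx": 0, "dy": 0, "dz": -0.18, "ax": 0, "ay": 0, "az": 0, "gripper": 1},
  {"dx": -0.18, "dy": 0, "dz": -0.1, "ax": 0, "ay": 0, "az": 0, "gripper": 1},
  {"dx": -0.18, "dy": 0, "dz": -0.1, "ax": 0, "ay": 0, "az": 0, "gripper": 1},
  {"dx": -0.18, "dy": 0, "dz": -0.1, "ax": 0, "ay": 0, "az": 0, "gripper": 1},
  {"dx": 0, "dy": 0, "dz": 0, "ax": 0, "ay": 0, "az": 0, "gripper": 1},
  {"dx": 0, "dy": 0, "dz": 0, "ax": 0, "ay": 0, "az": 0, "gripper": 1},
])

```text
clock: 14.02
eef_pos: [470.4, -282.5, 237.9]
tool_rot: [-3.141, -0.001, 1.603]
force: [-1.1, 0.4, -0.4]
width: 85.6
gripper_force: 0.0
```

```bash
sed -i "s/'w4.png'/'w5.png'/; s/p\[...,1\]>-120/p[...,1]>-192/; s/range(-120/range(-200/" pad.py; python3 pad.py
```

```text
[ 470.5 -281.7  237.7] [-3.1404e+00 -1.3000e-03  1.6045e+00] 14.075
-190 291 [453.9 484.4 468.8  22.9]
-170 506 [452.4 484.2 468.7  23. ]
-150 544 [452.  483.2 467.4  23. ]
-130 576 [451.6 482.8 467.1  22.9]
-110 612 [451.2 482.3 466.7  23. ]
-90 178 [451.1 481.3 466.6  23.1]
-192.13552196785636 -94.3039365455683
```

View pics/w5.png

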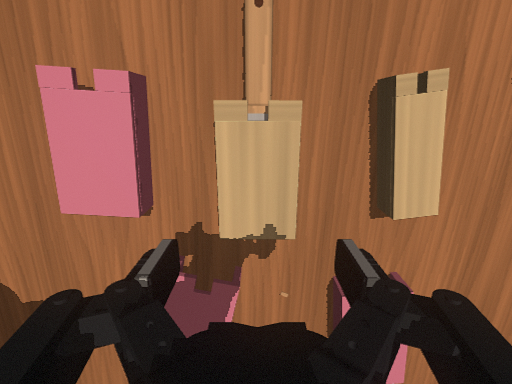

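Run:
```python
from h import *
im=grab('wrist'); print([plane(im,258,v,24).round(1) for v in (104,106,112)],plane(im,230,101,48).round(1))
im=grab('side'); p=pts(im)
m=(abs(p[...,2]-23)<5)&(abs(p[...,0]-465)<22)&(p[...,1]>-185)&(p[...,1]<60)&(im['range_z']>0)
v,u=np.nonzero(m); q=np.array([plane(im,U,V,24) for U,V in zip(u,v)]); print(len(q),q[:,1].min(),q[:,1].max())
```

```text
[array([ 469.6, -199.7,   24. ]), array([ 469.7, -201.9,   24. ]), array([ 469.9, -208.8,   24. ])] [ 438.6 -198.    48. ]
200 -187.1523751889298 -77.12004249781035
```

The wrist view shows only the handle (258,50) outside the sleeve. The shoulder (258,105) sits about 3 mm inside the mouth, so the paddle origin is about -0.078 m in the sleeve frame and in line. I'm handing in.

```bash
python3 -c "
from cell import ctrl; print(ctrl.finish_job())"
```

```text
the job is handed in; nothing more can be done
None
```

I pulled the paddle out, released it flat on the open bench, then slid it broad end first, steel side up, into the wide sleeve until only the handle shows; I handed the job in at about 14 s and no verdict came back.

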